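Hold a tube block home against both stops of the imager

ROBOT

A 6-joint arm with a two-finger parallel gripper is mounted at the origin on the work surface. World frame = base frame: x ahead of the robot, y to its left, z up, the work surface at z = 0. Lengths are in m, angles in degrees, forces in N, time in s.
With the tool pointing down it reaches from about 0.275 to 0.75 m from the base axis. Payload 10.2 kg.
Tool frame: the origin (TCP) lies where the fingers leave the gripper's body, on its centre line; the fingertips stand 73 mm ahead of it and the grasp point (between the pads) lies 54 mm ahead of it; z points along the fingers, y is the direction in which the jaws open and shut (so a half turn about z gives the same grasp; the last joint's range is limited). The gripper opens to 85 mm and grips with 20 to 120 N. Pads are 22 mm wide; open, the fingers measure 114 mm over their backs; the gripper's body (76 mm by 85 mm) begins 54 mm behind the grasp point. The pads swing forward as they close: fully open they stand 13 mm farther back than shut.
Start: joints at [-79.951, 17.928, 85.812, -0, 76.261, -12.8], TCP at [0.204, -0.484, 0.304] pointing down, gripper open.
Joint ranges: [-168.41, 168.41], [-55.51, 124.54], [10.69, 146.95], [-70.63, 250.63], [1, 178], [-165.06, 165.06]. Speed limits (degrees/s): [136.94, 136.94, 172.46, 180, 180, 180].

INTERFACE

Orientations are given as [roll, pitch, yaw] about the fixed x, y, z axes, in that order (R = Rz(yaw) Ry(pitch) Rx(roll)).
In Python, from cell import sensors, imaging, workorder gives the robot as it stands.
- The arm moves only by the tool play_rows, never from a script. Its argument "commands" is a list of rows, each a list of 7 numbers: the shift along the world's x, y, z in mm, then the turn, a rotation vector about the world's x, y, z in rad, then the finger opening in mm, from 0 to 85.4. A call has 1 to 12 rows; each row is the pose to reach, as a shift and turn from the pose commanded when the call began; what a row does not reach only later rows make up. A row lasts 1/10 s, in which the tool goes at most 50 mm and 8.59 degrees, less where a joint would pass 70% of its speed; a pose out of reach is approached as far as the arm can. A call with a gripper value outside its range is refused whole. The fingers move at their own pace and stop on an object; the grip force is fixed at half the most. Time passes only in rows, so rows that repeat a pose let the fingers close. It gives the time, the measured TCP pose, the force and the opening at its end, in the units of the state.
- sensors.observe(): the state, without advancing time (a new reading comes with each control period).
- imaging.read_camera(name): name is "side" or "top" or "wrist"; returns (picture, depth): 480x640x3 uint8, red, green, blue; 480x640 float32, m along the optical axis (not along the pixel's ray), 0 where there is no reading.
- imaging.calibration(name): a dict with "intrinsics" (3x3 intrinsics, pixels), "cam_to_world" (4x4, takes a point from camera to world coordinates). Camera axes: x right, y down, z forward; pixel columns grow to the right and rows downward; lengths in m; the calibration is good to about 2 mm. A picture is of the moment at which its call begins: read the wrist's pose just before it. calibration takes no time and is no camera call; for the wrist camera it gives the pose at the moment of the call.
- workorder.sign_off(): hands the job in, once; it reports no verdict.
The state is a dict: "time": time; "joint_pos": joint angles; "qvel": joint speeds; "tau": joint torques, N m; "tool_pos": TCP position; "eef_rot": TCP orientation; "ft_force": force on the tool from outside, world axes, zero at the start; "ft_torque": the same for the moment, N m; "grip_width": finger opening in m.
Only numpy, scipy, OpenCV 4.12 (cv2) and the standard library are available. Lean on these libraries where they do the work, as an engineer would, in place of code of your own. Each camera call takes 0.05 s, during which the arm holds its last target. There are 200 camera calls.

TASK

Pick the aluminium tube block with fifteen wells (three rows of five) off the rubber mat and set it down upright on the narrow raised rest of the bench imager, its long side along the long stop rail. Then press it into the corner, flush against the long rail and the short rail at once, and finish still holding it there, pushing firmly against both rails: do not let go or back off at the end. Leave the other two tube blocks and the glassware where they are.

Things in the scene. Friction and masses are not known exactly. Their poses are not given: they have to be found in the camera images.
- block: the tube block to load: a plain aluminium cuboid, 46 mm (its x) by 72 mm (its y) by 44 mm tall (z), about 0.3 kg (varies by a third), with 3 x 5 dark wells of 10 mm in its top (painted flat, nothing to catch); origin at the centre of its underside. It starts upright on the mat, one of three blocks in a row whose order varies. Both ways round are the same
- square_block: bystander: aluminium tube block 46 x 46 x 44 mm tall with four big wells; origin at the centre of its underside
- strip_block: bystander: aluminium tube block 28 mm (x) by 96 mm (y) by 30 mm tall with one row of eight wells; origin at the centre of its underside
- mat: black rubber mat under the three blocks, 160 mm (x) by 360 mm (y), 2 mm thick, fixed; origin at the centre of its underside
- imager: the bench imager, fixed to the table at a place and yaw that vary: a white base 200 mm (x) by 160 mm (y), 45 mm high, with a dark steel rest rising from it to 75 mm above the table. Origin under the centre of the base, z up. The rest's flat top spans x from -16 to +35 mm and y from -27 to +48 mm in the imager's frame, so a block that is home overhangs it a little on the two open sides (-x and -y). Two aluminium stop rails stand on it, at +x (long) and +y (short)
- rail_long: long stop rail, along the imager's y, rigid, 10 mm thick, 66 mm long, its top 10 mm above the rest's top; its stop face looks to the imager's -x and lies at x = +23 mm in the imager's frame. Origin at the centre of its underside
- rail_short: short stop rail, along the imager's x, rigid, 10 mm thick, 41 mm long, its top 10 mm above the rest's top; its stop face looks to the imager's -y and lies at y = +36 mm in the imager's frame. Origin at the centre of its underside
- home (a point): where the centre of the block's underside is when the block is home: on the rest's top (75 mm above the table, at x = 0 and y = 0 of the imager's frame), touching both rails. Axes as the imager's; the block's y (long side) lies along its y, either way round. Friction between the block and the rest or rails is about 0.6, so a block borne down on drags before it reaches a rail
- flask: bystander: conical glass flask, 82 mm wide, 120 mm tall; origin at the centre of its underside
- beaker: bystander: glass beaker, 64 mm wide, 85 mm tall; origin at the centre of its underside
- dish: bystander: closed glass dish, 90 mm wide, 16 mm tall; origin at the centre of its underside

How it is judged (in metres and radians):
On the way, in this order (a step that is already met when the one before it is completed fails the run):
1. the block is lifted clear of the mat by the fingers (height (world z) of block above 0.02 m and contact force between block and the fingers above 0.5 N and contact force between block and mat below 0.01 N), for 0.2 s.
2. the block stands upright on the imager's rest (z of block in the frame of home between -0.003 and 0.003 m and angle between block's own z axis and vertical below 0.06 rad and horizontal distance between block and home below 0.03 m), for 0.2 s.
At the end, for the whole second after the job is handed in: The robot still holds or pushes the block (finger force over 1.5 N), which presses on the long rail and on the short rail with more than 1.5 N each; its underside's centre is within 3 mm of home in each direction, it is upright within 0.05 rad and in line with the rails within 0.05 rad, and still (contact force between block and rail_long above 1.5 N and contact force between block and rail_short above 1.5 N and contact force between block and the fingers above 1.5 N and x of block in the frame of home between -0.003 and 0.003 m and y of block in the frame of home between -0.003 and 0.003 m and z of block in the frame of home between -0.003 and 0.003 m and angle between block's own z axis and vertical below 0.05 rad and angle between the y axis of block and the y axis of home, either way round below 0.05 rad and linear speed of block below 0.02 m/s); the arm keeps its last pose, push and grip.
It fails at once if another tube block or the glassware was moved more than 30 mm (distance of any of square_block, strip_block, flask, beaker, dish from where it was at the start of the episode above 0.03 m).
It also fails if it takes over 51 s, if anything falls off the work surface, if the arm or the gripper's body presses on something with over 40 N, if the wrist force passes 120 N, or if a joint passes its speed limit or range.

## Working session

There is one attempt and no reset: what is moved stays moved. The work goes in short steps, Python scripts to look and compute and a tool call to move; the robot and the scene stay as the last step left them, time stands still between calls to the robot, and variables do not carry over. Pictures are saved under pics/ and viewed, about 8 in all and at most 12, crops included, and the job is handed in when it is done.

Besides the shell and the picture viewer there is one more tool, called after "Emit:" as name(argument=value, ...), one argument or row to a line, values as JSON. play_rows: Moves the arm, as the interface text tells. Its arguments: {"type":"object","properties":{"commands":{"type":"array"}},"required":["commands"]}

```bash
ls; mkdir -p pics
python3 - <<'E'
from cell import sensors, imaging
import cv2, numpy as np
s=sensors.observe(); print({k:np.round(v,3).tolist() for k,v in s.items()})
for n in("top","side"):
    im,d=imaging.read_camera(n); cv2.imwrite(f"pics/{n}0.png",im[...,::-1]); np.savez(f"{n}0.npz",im=im,d=d)
    c=imaging.calibration(n); print(n,np.round(c["intrinsics"],1).tolist(),np.round(c["cam_to_world"],3).tolist(),(d==0).mean())
E
```

```text
pics
{'time': 0.0, 'joint_pos': [-79.953, 17.959, 85.854, 0.002, 76.259, -12.801], 'qvel': [0.026, -0.024, 0.142, 0.011, 0.066, -0.006], 'tau': [0.001, -41.228, -25.974, -0.0, 0.004, 0.0], 'tool_pos': [0.204, -0.484, 0.303], 'eef_rot': [-179.93, -0.018, 22.847], 'ft_force': [-0.099, 0.043, 0.423], 'ft_torque': [0.006, -0.007, 0.0], 'grip_width': 0.085}
top [[456.7, 0.0, 320.7], [0.0, 456.7, 245.1], [0.0, 0.0, 1.0]] [[0.014, -0.998, 0.068, 0.535], [-1.0, -0.013, 0.022, -0.062], [-0.021, -0.068, -0.997, 1.066], [0.0, 0.0, 0.0, 1.0]] 0.00396484375
side [[440.0, 0.0, 316.2], [0.0, 440.0, 244.0], [0.0, 0.0, 1.0]] [[-0.82, -0.37, 0.438, 0.194], [-0.573, 0.507, -0.644, 0.589], [0.016, -0.779, -0.627, 0.682], [0.0, 0.0, 0.0, 1.0]] 0.0041015625
```

View pics/top0.png

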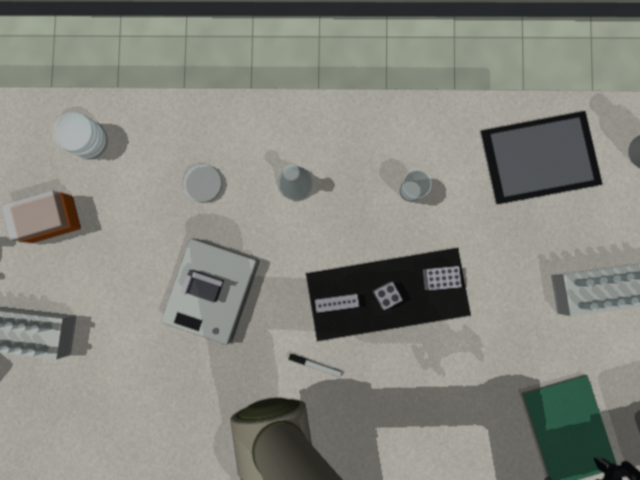

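View pics/side0.png

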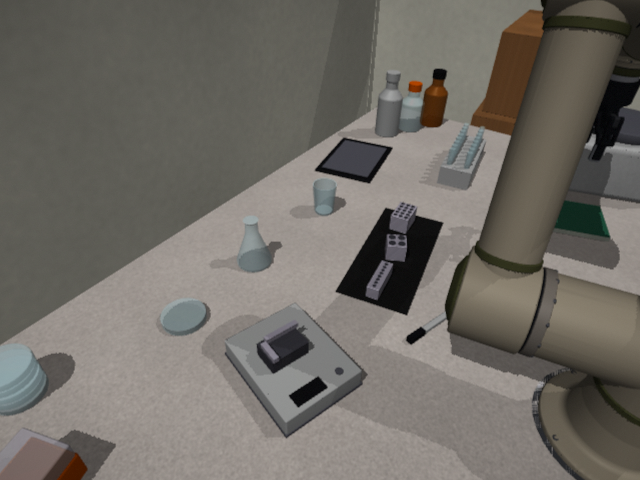

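The top view shows the 15-well block at about (442,277) at the right end of the mat. The imager is at about (208,290), with its rest at (205,287) and the long rail on the rest's far side. The side view agrees: the order on the mat is strip, square, 15-well.

```bash
cat > h.py <<'E'
import numpy as np, cv2
from cell import sensors, imaging
def cloud(d,c):
    K=c["intrinsics"];T=c["cam_to_world"]
    v,u=np.mgrid[:480,:640]
    P=np.stack([(u-K[0,2])/K[0,0]*d,(v-K[1,2])/K[1,1]*d,d],-1)@T[:3,:3].T+T[:3,3]
    P[d==0]=np.nan; return P
def cast(px,z,c):
    K=c["intrinsics"];T=c["cam_to_world"];px=np.atleast_2d(px).astype(float)
    r=np.c_[(px[:,0]-K[0,2])/K[0,0],(px[:,1]-K[1,2])/K[1,1],np.ones(len(px))]@T[:3,:3].T
    return T[:3,3]+r*((z-T[2,3])/r[:,2])[:,None]
def rect(P,m,z,c,side=None):
    "outline of mask's largest blob -> min rectangle on plane z: centre, sizes, yaw of long side"
    cs,_=cv2.findContours(m.astype(np.uint8),cv2.RETR_EXTERNAL,cv2.CHAIN_APPROX_NONE)
    k=max(cs,key=cv2.contourArea)[:,0]
    W=cast(k,z,c)[:,:2]
    b=cv2.boxPoints(cv2.minAreaRect((W*1000).astype(np.float32)))
    e=b[1]-b[0];f=b[2]-b[1]; 
    if np.linalg.norm(e)<np.linalg.norm(f): e,f=f,e
    return b.mean(0),np.linalg.norm(e),np.linalg.norm(f),np.degrees(np.arctan2(e[1],e[0]))%180
E
python3 - <<'E'
from h import *
c=imaging.calibration("top");d=np.load("top0.npz")["d"];P=cloud(d,c);Z=P[...,2]
def win(x0,x1,y0,y1):
    w=np.zeros(Z.shape,bool);w[y0:y1,x0:x1]=1;return w
print("table z",np.nanmedian(Z[win(330,420,200,240)]),"mat",np.nanmedian(Z[win(400,415,275,285)]))
bw=win(415,470,255,300);iw=win(150,275,225,360)
print("block top z",np.nanmedian(Z[bw&(Z>.035)]), rect(P,bw&(Z>.035)&(Z<.06),.046,c))
print("base z",np.nanmedian(Z[iw&(Z>.03)&(Z<.06)]), rect(P,iw&(Z>.03),.045,c))
for a,b,z in((.065,.1,.075),(.08,.1,.085)): print(a,(iw&(Z>a)&(Z<b)).sum(),np.nanmedian(Z[iw&(Z>a)&(Z<b)]),rect(P,iw&(Z>a)&(Z<b),z,c))
m=iw&(Z>.08); print(P[m].round(3)[::6].tolist())
im=np.load("top0.npz")["im"]
a=cv2.resize(im[230:350,150:270],None,fx=5,fy=5,interpolation=cv2.INTER_CUBIC);cv2.imwrite("pics/imager.png",a[...,::-1])
E
```

```text
table z 0.00018707181336341527 mat 0.0019619342202880086
block top z 0.0460775751339233 (array([ 534.3433 , -310.89108], dtype=float32), np.float32(73.557236), np.float32(45.74316), np.float32(96.01627))
base z 0.04517563585905049 (array([497.42838, 209.71664], dtype=float32), np.float32(199.40134), np.float32(162.95439), np.float32(162.338))
0.065 859 0.07617096604070117 (array([508.87335, 217.84192], dtype=float32), np.float32(80.627045), np.float32(54.37397), np.float32(73.29535))
0.08 255 0.08517634886525116 (array([520.767  , 218.42215], dtype=float32), np.float32(91.33021), np.float32(40.304005), np.float32(103.665))
[[0.542, 0.236, 0.081], [0.536, 0.23, 0.086], [0.533, 0.248, 0.084], [0.533, 0.226, 0.085], [0.531, 0.248, 0.083], [0.531, 0.231, 0.088], [0.531, 0.218, 0.087], [0.529, 0.247, 0.086], [0.529, 0.232, 0.086], [0.529, 0.218, 0.087], [0.529, 0.206, 0.087], [0.527, 0.243, 0.084], [0.527, 0.219, 0.084], [0.527, 0.206, 0.085], [0.524, 0.25, 0.083], [0.525, 0.218, 0.089], [0.525, 0.206, 0.084], [0.525, 0.193, 0.084], [0.522, 0.243, 0.085], [0.523, 0.205, 0.088], [0.523, 0.193, 0.086], [0.52, 0.254, 0.084], [0.521, 0.207, 0.087], [0.521, 0.195, 0.085], [0.521, 0.182, 0.086], [0.518, 0.247, 0.085], [0.519, 0.192, 0.089], [0.519, 0.18, 0.084], [0.516, 0.25, 0.089], [0.517, 0.19, 0.085], [0.517, 0.177, 0.087], [0.514, 0.249, 0.086], [0.515, 0.181, 0.087], [0.512, 0.253, 0.085], [0.513, 0.179, 0.085], [0.51, 0.248, 0.088], [0.507, 0.252, 0.087], [0.505, 0.253, 0.085], [0.503, 0.253, 0.085], [0.501, 0.253, 0.085], [0.499, 0.253, 0.085], [0.497, 0.252, 0.086], [0.494, 0.251, 0.082]]
```

View pics/imager.png

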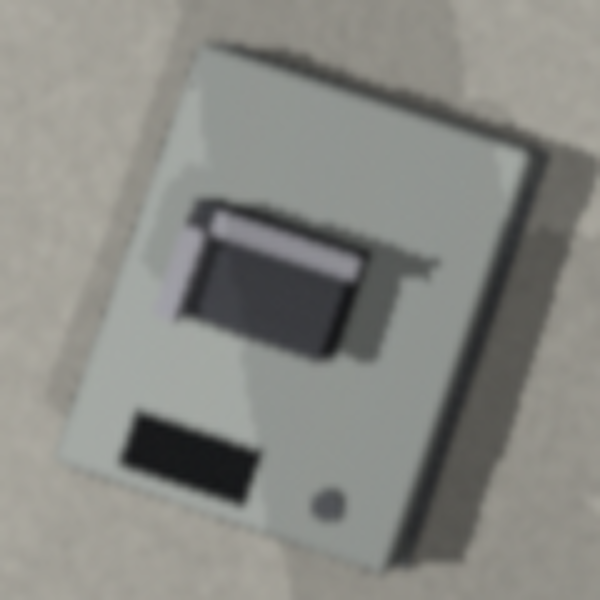

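The imager crop confirms it: the long light rail lies on the far side (crop (215–360,215–275)) and the short rail on the left (crop (165–200,230–320)). So imager +x points at about -17° and +y to the world's left. I'll move above the block for a close look.

Emit:
play_rows(
  commands=[
    [330, 173, -40, 0, 0, 1.277, 85],
    [330, 173, -40, 0, 0, 1.277, 85],
    [330, 173, -40, 0, 0, 1.277, 85],
    [330, 173, -40, 0, 0, 1.277, 85],
    [330, 173, -40, 0, 0, 1.277, 85],
    [330, 173, -40, 0, 0, 1.277, 85],
    [330, 173, -40, 0, 0, 1.277, 85],
    [330, 173, -40, 0, 0, 1.277, 85],
    [330, 173, -40, 0, 0, 1.277, 85],
    [330, 173, -40, 0, 0, 1.277, 85],
    [330, 173, -40, 0, 0, 1.277, 85],
    [330, 173, -40, 0, 0, 1.277, 85],
  ],
)

```text
time: 1.3
tool_pos: [0.5334, -0.3113, 0.264]
eef_rot: [-180.0, 0.0, 95.9]
ft_force: [-0.0, -0.4, 0.2]
grip_width: 0.085
```

Run:
```python
from h import *
s=sensors.observe();print(s["time"],s["tool_pos"],s["eef_rot"],s["qvel"])
c=imaging.calibration("wrist");im,d=imaging.read_camera("wrist");np.savez("w1.npz",im=im,d=d,**c)
cv2.imwrite("pics/w1.png",im[...,::-1])
print(np.round(c["cam_to_world"],3).tolist())
P=cloud(d,c);Z=P[...,2]
D=np.hypot(P[...,0]-.534,P[...,1]+.311)
m=(Z>.035)&(Z<.056)&(D<.06)
print(m.sum(),np.nanmedian(Z[m]));print(rect(P,m,.046,c))
```

```text
1.3 [ 0.53340436 -0.31125856  0.26396663] [-1.79996222e+02  2.15026406e-03  9.58691423e+01] [-0.09362218 -0.11809776 -0.01881274  0.05208153  0.04909283 -0.43181673]
[[0.995, 0.097, 0.028, 0.527], [0.101, -0.956, -0.274, -0.241], [0.0, 0.275, -0.961, 0.334], [0.0, 0.0, 0.0, 1.0]]
6604 0.0461354149134435
(array([ 535.66187, -311.9233 ], dtype=float32), np.float32(72.59737), np.float32(45.73549), np.float32(96.225))
```

View pics/w1.png

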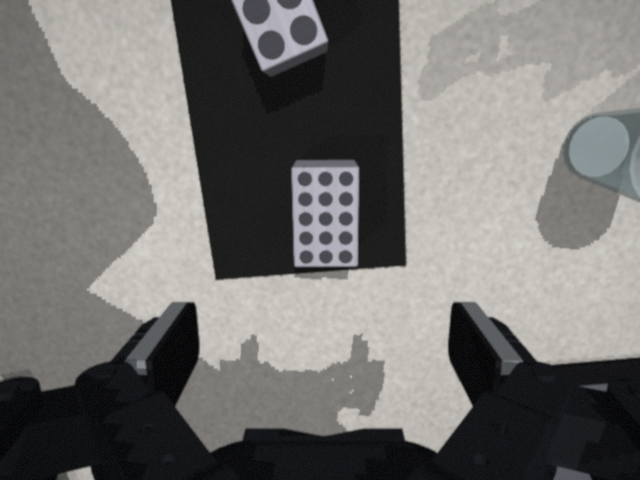

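The wrist view shows the block at (325,213), sized 72.6×45.7, which agrees with the top view within about 1.5 mm. Next I'll take a close look at the imager before grasping.

Emit:
play_rows(
  commands=[
    [-36, 521, 40, 0, 0, -0.408, 85],
    [-36, 521, 40, 0, 0, -0.408, 85],
    [-36, 521, 40, 0, 0, -0.408, 85],
    [-36, 521, 40, 0, 0, -0.408, 85],
    [-36, 521, 40, 0, 0, -0.408, 85],
    [-36, 521, 40, 0, 0, -0.408, 85],
    [-36, 521, 40, 0, 0, -0.408, 85],
    [-36, 521, 40, 0, 0, -0.408, 85],
    [-36, 521, 40, 0, 0, -0.408, 85],
    [-36, 521, 40, 0, 0, -0.408, 85],
    [-36, 521, 40, 0, 0, -0.408, 85],
    [-36, 521, 40, 0, 0, -0.408, 85],
  ],
)

```text
time: 2.55
tool_pos: [0.4973, 0.2124, 0.3042]
eef_rot: [180.0, -0.0, 72.8]
ft_force: [0.0, -0.1, 0.6]
grip_width: 0.0856
```

Run:
```python
from h import *
s=sensors.observe();print(s["time"],s["tool_pos"],s["eef_rot"])
c=imaging.calibration("wrist");im,d=imaging.read_camera("wrist");np.savez("w2.npz",im=im,d=d,**c)
cv2.imwrite("pics/w2.png",im[...,::-1])
P=cloud(d,c);Z=P[...,2]
D=np.hypot(P[...,0]-.509,P[...,1]-.217)
th=np.radians(-17.3);R=np.array([[np.cos(th),-np.sin(th)],[np.sin(th),np.cos(th)]])
L=(P[...,:2]-[.4974,.2097])@R   # rough imager frame
for n,m in(("rest",(abs(Z-.075)<.004)&(D<.07)),("long",(abs(Z-.085)<.004)&(D<.07)&(L[...,0]>.018)),("short",(abs(Z-.085)<.004)&(D<.07)&(L[...,0]<.017))):
    q=P[m]; print(n,m.sum(),np.nanmedian(q[:,2]),rect(P,m,.075 if n=="rest" else .085,c),np.percentile(L[m],[1,99],axis=0).round(4).tolist())
```

```text
2.55 [0.49728645 0.21244936 0.30423866] [ 1.79971628e+02 -4.62680713e-02  7.27822492e+01]
rest 5190 0.07498612479619751 (array([510.56165, 219.25694], dtype=float32), np.float32(74.13124), np.float32(52.32643), np.float32(72.72917)) [[-0.0148, -0.0237], [0.0354, 0.05]]
long 1501 0.08500856363580983 (array([525.6212 , 204.24106], dtype=float32), np.float32(66.14913), np.float32(10.352417), np.float32(72.31965)) [[0.0189, -0.0293], [0.0336, 0.0475]]
short 800 0.08496496090021499 (array([510.3766 , 250.93707], dtype=float32), np.float32(33.74025), np.float32(10.000401), np.float32(162.72859)) [[-0.0167, 0.0382], [0.0164, 0.0482]]
```

View pics/w2.png

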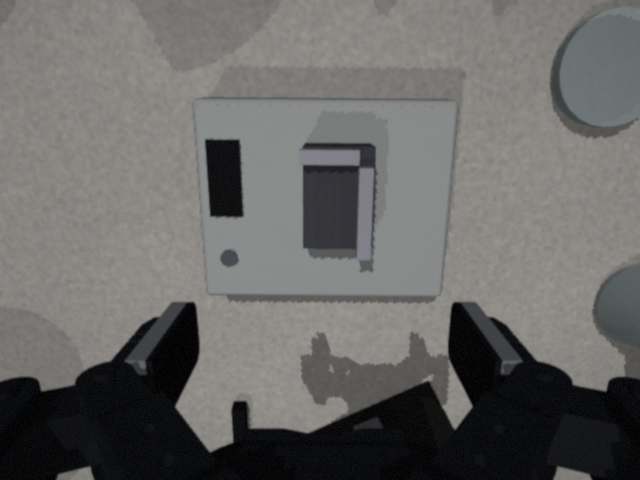

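The wrist view shows the rest at (335,200), the long rail at (366,215) and the short rail at (330,157). The sizes come out at 66.1×10.4 and about 10 mm thick, as given. Home is about (498.5, 211.8) mm with its y axis at 72.6°. Before choosing the grasp height I'll check how far the open fingertips reach.

Run:
```python
from h import *
z=np.load("w2.npz");P=cloud(z["d"],z);Z=P[...,2]
for a,b in((130,230),(420,520)):
    w=P[290:400,a:b];g=w[(w[...,2]>.15)];print("lowest finger pts below TCP mm",np.percentile(304.2-g[:,2]*1000,[90,97,99.5]).round(1))
    k=g[(304.2-g[:,2]*1000)>50]; print((k-[.4973,.2124,.3042]).mean(0).round(3),len(k))
```

```text
lowest finger pts below TCP mm [52.1 56.5 59. ]
[-0.04   0.016 -0.054] 785
lowest finger pts below TCP mm [51.9 56.5 58.8]
[ 0.043 -0.01  -0.054] 782
```

Emit:
play_rows(
  commands=[
    [37.5, -522, 0, 0, 0, 0.411, 85],
    [37.5, -522, 0, 0, 0, 0.411, 85],
    [37.5, -522, 0, 0, 0, 0.411, 85],
    [37.5, -522, 0, 0, 0, 0.411, 85],
    [37.5, -522, 0, 0, 0, 0.411, 85],
    [37.5, -522, 0, 0, 0, 0.411, 85],
    [37.5, -522, 0, 0, 0, 0.411, 85],
    [37.5, -522, 0, 0, 0, 0.411, 85],
    [37.5, -522, 0, 0, 0, 0.411, 85],
    [37.5, -522, 0, 0, 0, 0.411, 85],
    [37.5, -522, 0, 0, 0, 0.411, 85],
    [37.5, -522, 0, 0, 0, 0.411, 85],
  ],
)

```text
time: 3.8
tool_pos: [0.5333, -0.3177, 0.3028]
eef_rot: [-179.9, 0.0, 95.8]
ft_force: [0.1, 1.2, -0.3]
grip_width: 0.0848
```

The open tips reach about 60 mm below the TCP, so 73 mm is the shut value. With TCP z = 85 mm the tips clear the rails later. I'll descend and grip.

Emit:
play_rows(
  commands=[
    [0, 0, 0, 0, 0, 0, 85],
    [0, 0, 0, 0, 0, 0, 85],
    [0, 0, -50, 0, 0, 0, 85],
    [0, 0, -100, 0, 0, 0, 85],
    [0, 0, -150, 0, 0, 0, 85],
    [0, 0, -180, 0, 0, 0, 85],
    [0, 0, -205, 0, 0, 0, 85],
    [0, 0, -219, 0, 0, 0, 85],
    [0, 0, -219, 0, 0, 0, 85],
    [0, 0, -219, 0, 0, 0, 85],
  ],
)

```text
time: 4.8
tool_pos: [0.5358, -0.3118, 0.0862]
eef_rot: [179.9, 0.1, 96.2]
ft_force: [0.1, -0.3, -0.4]
grip_width: 0.0852
```

Emit:
play_rows(
  commands=[
    [0, 0, 0, 0, 0, 0, 40],
    [0, 0, 0, 0, 0, 0, 40],
    [0, 0, 0, 0, 0, 0, 40],
    [0, 0, 0, 0, 0, 0, 40],
    [0, 0, 0, 0, 0, 0, 40],
    [0, 0, 0, 0, 0, 0, 40],
    [0, 0, 0, 0, 0, 0, 40],
    [0, 0, 0, 0, 0, 0, 40],
  ],
)

```text
time: 5.6
tool_pos: [0.5356, -0.3121, 0.086]
eef_rot: [179.9, 0.1, 96.2]
ft_force: [-1.3, 0.9, 5.9]
grip_width: 0.0453
```

Emit:
play_rows(
  commands=[
    [0, 0, 0, 0, 0, 0, 20],
    [0, 0, 0, 0, 0, 0, 20],
    [0, 0, 20, 0, 0, 0, 20],
    [0, 0, 45, 0, 0, 0, 20],
    [0, 0, 85, 0, 0, 0, 20],
    [0, 0, 130, 0, 0, 0, 20],
    [0, 0, 170, 0, 0, 0, 20],
    [0, 0, 180, 0, 0, 0, 20],
    [0, 0, 180, 0, 0, 0, 20],
    [0, 0, 180, 0, 0, 0, 20],
  ],
)

```text
time: 6.6
tool_pos: [0.5349, -0.3114, 0.2623]
eef_rot: [-179.8, -0.2, 96.2]
ft_force: [0.5, 0.8, -4.4]
grip_width: 0.0452
```

Run:
```python
from h import *
s=sensors.observe();t=s["tool_pos"];print(s["time"],t,s["eef_rot"],s["ft_force"],s["grip_width"])
c=imaging.calibration("wrist");im,d=imaging.read_camera("wrist");cv2.imwrite("pics/w3.png",im[...,::-1])
P=cloud(d,c);Z=P[...,2]
D=np.hypot(P[...,0]-t[0],P[...,1]-t[1])
m=(D<.06)&(Z>t[2]-.055)&(Z<t[2]-.03)&(im.min(2)>90)
print("above-top z pts",m.sum()); zt=np.nanmedian(Z[m]);print("top z below TCP",t[2]-zt)
m2=m&(abs(Z-zt)<.005);print(rect(P,m2,zt,c)); 
A=np.c_[P[m2][:,:2],np.ones(m2.sum())];k=np.linalg.lstsq(A,P[m2][:,2],rcond=None)[0];print("tilt deg",np.degrees(k[:2]))
```

```text
6.6 [ 0.53485036 -0.31143253  0.26228494] [-1.79836939e+02 -1.75127082e-01  9.61834647e+01] [ 0.52055951  0.80411632 -4.44136957] 0.04520422613857253
above-top z pts 22604
top z below TCP 0.040123252878162596
(array([ 534.9371, -305.791 ], dtype=float32), np.float32(62.34808), np.float32(45.48111), np.float32(96.2213))
tilt deg [-0.12099524 -0.3188816 ]
```

View pics/w3.png

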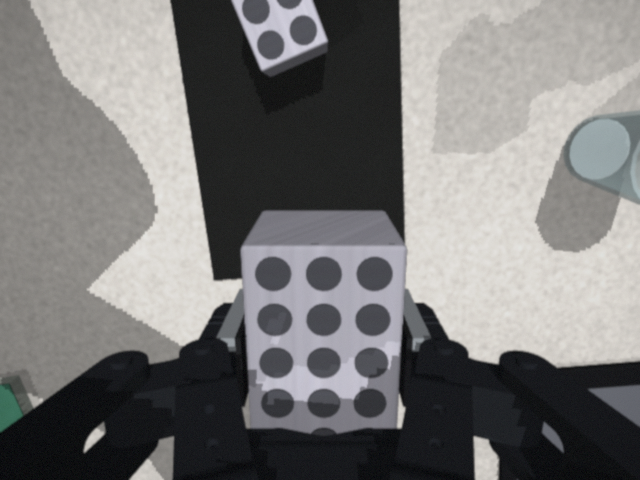

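The block is held square: its top is 40.1 mm below the TCP, it is centred within 1 mm, and its tilt is under 0.4°. I'll carry it to just short of both rails.

Emit:
play_rows(
  commands=[
    [-4, 50, 0, 0, 0, -0.04, 20],
    [-8, 98, 0, 0, 0, -0.08, 20],
    [-13, 146, 0, 0, 0, -0.12, 20],
    [-17, 194, 0, 0, 0, -0.16, 20],
    [-21, 242, 0, 0, 0, -0.2, 20],
    [-25, 290, 0, 0, 0, -0.24, 20],
    [-29, 338, 0, 0, 0, -0.28, 20],
    [-33, 386, 0, 0, 0, -0.32, 20],
    [-37, 434, 0, 0, 0, -0.36, 20],
    [-41, 475, 0, 0, 0, -0.39, 20],
    [-43, 505, 0, 0, 0, -0.405, 20],
    [-44.5, 520, 0, 0, 0, -0.412, 20],
  ],
)

```text
time: 7.85
tool_pos: [0.4898, 0.2105, 0.2629]
eef_rot: [-179.8, 0.1, 72.7]
ft_force: [0.4, -0.2, -3.1]
grip_width: 0.0453
```

Emit:
play_rows(
  commands=[
    [0, 0, 0, 0, 0, 0, 20],
    [0, 0, 0, 0, 0, 0, 20],
    [0, 0, -30, 0, 0, 0, 20],
    [0, 0, -60, 0, 0, 0, 20],
    [0, 0, -75, 0, 0, 0, 20],
    [0, 0, -85, 0, 0, 0, 20],
    [0, 0, -85, 0, 0, 0, 20],
    [0, 0, -85, 0, 0, 0, 20],
    [0, 0, -85, 0, 0, 0, 20],
  ],
)

```text
time: 8.75
tool_pos: [0.4913, 0.2081, 0.1809]
eef_rot: [179.9, -0.0, 72.6]
ft_force: [0.8, 0.8, -2.5]
grip_width: 0.0451
```

```bash
cat >> h.py <<'E'
H=np.array([498.5,211.8]);th=np.radians(-17.4);RI=np.array([[np.cos(th),-np.sin(th)],[np.sin(th),np.cos(th)]])
def st():
    s=sensors.observe();t=s["tool_pos"]*1000
    print(s["time"],"imager-frame xy",((t[:2]-H)@RI).round(2),"underside z-75",round(t[2]-84.1-75,2),"rot",np.round(s["eef_rot"],2),"F imager",(s["ft_force"][:2]@RI).round(2),round(float(s["ft_force"][2]),2),"M",np.round(s["ft_torque"],2),"w",round(float(s["grip_width"]),4))
E
python3 - <<'E'
from h import *
st()
im,d=imaging.read_camera("side");cv2.imwrite("pics/s1.png",cv2.resize(im[230:430,200:400],None,fx=3,fy=3,interpolation=cv2.INTER_CUBIC)[...,::-1])
E
```

```text
8.75 imager-frame xy [-5.74 -5.69] underside z-75 21.76 rot [ 1.7991e+02 -5.0000e-02  7.2570e+01] F imager [0.55 0.99] -2.55 M [ 0.   -0.01  0.  ] w 0.0451
```

View pics/s1.png

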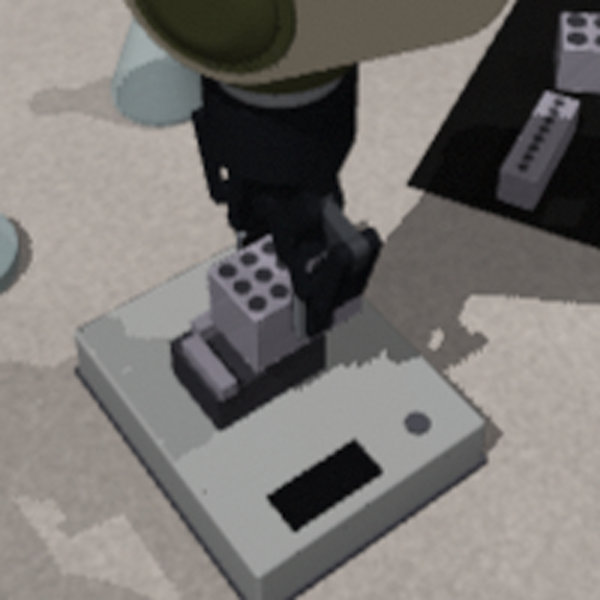

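The side view shows the block upright above the rest (crop (265,300)), short of both rails. I'll lower it onto the rest.

Emit:
play_rows(
  commands=[
    [0, 0, -10, 0, 0, 0, 20],
    [0, 0, -16, 0, 0, 0, 20],
    [0, 0, -19, 0, 0, 0, 20],
    [0, 0, -20, 0, 0, 0, 20],
    [0, 0, -20.5, 0, 0, 0, 20],
    [0, 0, -20.5, 0, 0, 0, 20],
    [0, 0, -20.5, 0, 0, 0, 20],
  ],
)

```text
time: 9.5
tool_pos: [0.4909, 0.2082, 0.1596]
eef_rot: [180.0, -0.0, 72.6]
ft_force: [-0.3, -0.8, -3.3]
grip_width: 0.0452
```

```bash
python3 -c "from h import *;st()"
```

```text
9.5 imager-frame xy [-6.15 -5.67] underside z-75 0.48 rot [ 1.7998e+02 -1.0000e-02  7.2580e+01] F imager [-0.03 -0.84] -3.33 M [ 0.02 -0.   -0.04] w 0.0452
```

Emit:
play_rows(
  commands=[
    [0, 0, -0.4, 0, 0, 0, 20],
    [0, 0, -0.4, 0, 0, 0, 20],
    [0, 0, -0.4, 0, 0, 0, 20],
  ],
)

```text
time: 9.8
tool_pos: [0.4908, 0.2082, 0.159]
eef_rot: [180.0, -0.0, 72.6]
ft_force: [0.2, 0.2, -3.6]
grip_width: 0.0454
```

Emit:
play_rows(
  commands=[
    [0, 0, -0.4, 0, 0, 0, 20],
    [0, 0, -0.4, 0, 0, 0, 20],
    [0, 0, -0.4, 0, 0, 0, 20],
  ],
)

```text
time: 10.1
tool_pos: [0.4909, 0.2082, 0.1589]
eef_rot: [180.0, -0.0, 72.6]
ft_force: [-2.2, -0.7, 2.3]
grip_width: 0.045
```

Emit:
play_rows(
  commands=[
    [0, 0, -0.4, 0, 0, 0, 20],
    [0, 0, -0.4, 0, 0, 0, 20],
    [0, 0, -0.4, 0, 0, 0, 20],
  ],
)

```text
time: 10.4
tool_pos: [0.4909, 0.2082, 0.1589]
eef_rot: [180.0, -0.0, 72.6]
ft_force: [-5.3, -0.4, 7.9]
grip_width: 0.0449
```

Contact with the rest came at TCP z ≈ 158.9 mm, as predicted, and the stiffness is about 14 N/mm. I'll unload it a little and advance to the long rail first.

Emit:
play_rows(
  commands=[
    [0, 0, 0.7, 0, 0, 0, 20],
    [0.95, -0.3, 0.7, 0, 0, 0, 20],
    [1.9, -0.6, 0.7, 0, 0, 0, 20],
    [2.9, -0.9, 0.7, 0, 0, 0, 20],
    [3.8, -1.2, 0.7, 0, 0, 0, 20],
    [3.8, -1.2, 0.7, 0, 0, 0, 20],
  ],
)

```text
time: 11.0
tool_pos: [0.4948, 0.207, 0.159]
eef_rot: [180.0, -0.0, 72.6]
ft_force: [-3.6, 1.1, 1.5]
grip_width: 0.0452
```

Emit:
play_rows(
  commands=[
    [0.5, -0.15, 0, 0, 0, 0, 20],
    [0.95, -0.3, 0, 0, 0, 0, 20],
    [0.95, -0.3, 0, 0, 0, 0, 20],
  ],
)

```text
time: 11.3
tool_pos: [0.4957, 0.2067, 0.159]
eef_rot: [180.0, -0.0, 72.6]
ft_force: [-3.1, 1.0, 2.1]
grip_width: 0.045
```

```bash
python3 -c "from h import *;st()"
```

```text
11.3 imager-frame xy [-1.19 -5.72] underside z-75 -0.14 rot [ 1.800e+02 -1.000e-02  7.258e+01] F imager [-3.22  0.03] 2.1 M [0.14 0.53 0.04] w 0.045
```

Emit:
play_rows(
  commands=[
    [0.5, -0.15, 0, 0, 0, 0, 20],
    [0.95, -0.3, 0, 0, 0, 0, 20],
    [0.95, -0.3, 0, 0, 0, 0, 20],
  ],
)

```text
time: 11.6
tool_pos: [0.4965, 0.2064, 0.159]
eef_rot: [-180.0, 0.0, 72.6]
ft_force: [-4.8, 2.0, 5.0]
grip_width: 0.0453
```

Emit:
play_rows(
  commands=[
    [0.5, -0.15, 0, 0, 0, 0, 20],
    [0.5, -0.15, 0, 0, 0, 0, 20],
    [0.5, -0.15, 0, 0, 0, 0, 20],
  ],
)

```text
time: 11.9
tool_pos: [0.4966, 0.2064, 0.159]
eef_rot: [-179.9, 0.0, 72.6]
ft_force: [-7.3, 2.5, 7.4]
grip_width: 0.045
```

```bash
python3 -c "from h import *;st()"
```

```text
11.9 imager-frame xy [-0.23 -5.72] underside z-75 -0.1 rot [-1.7992e+02  1.0000e-02  7.2580e+01] F imager [-7.73  0.22] 7.43 M [ 0.32  1.13 -0.08] w 0.045
```

The long rail was met at x ≈ -0.2 mm (force -7.7 N). Now I'll ease the downward load and advance along y to the short rail.

Emit:
play_rows(
  commands=[
    [0, 0, 0.4, 0, 0, 0, 20],
    [0.3, 0.95, 0.4, 0, 0, 0, 20],
    [0.6, 1.9, 0.4, 0, 0, 0, 20],
    [0.9, 2.85, 0.4, 0, 0, 0, 20],
    [1.2, 3.8, 0.4, 0, 0, 0, 20],
    [1.35, 4.3, 0.4, 0, 0, 0, 20],
    [1.35, 4.3, 0.4, 0, 0, 0, 20],
  ],
)

```text
time: 12.6
tool_pos: [0.4977, 0.2096, 0.159]
eef_rot: [-179.9, 0.2, 72.6]
ft_force: [-9.2, -6.2, 7.7]
grip_width: 0.045
```

```bash
python3 -c "from h import *;st()"
```

```text
12.6 imager-frame xy [-0.15 -2.33] underside z-75 -0.06 rot [-1.7986e+02  1.7000e-01  7.2560e+01] F imager [-6.89 -8.68] 7.69 M [-0.91  1.37 -0.29] w 0.045
```

Emit:
play_rows(
  commands=[
    [0.15, 0.48, 0, 0, 0, 0, 20],
    [0.3, 0.95, 0, 0, 0, 0, 20],
    [0.3, 0.95, 0, 0, 0, 0, 20],
  ],
)

```text
time: 12.9
tool_pos: [0.498, 0.2105, 0.159]
eef_rot: [-179.9, 0.2, 72.6]
ft_force: [-8.8, -6.2, 7.2]
grip_width: 0.0457
```

```bash
python3 -c "from h import *;st()"
```

```text
12.9 imager-frame xy [-0.14 -1.38] underside z-75 -0.07 rot [-179.86    0.18   72.55] F imager [-6.52 -8.53] 7.19 M [-0.97  1.38 -0.35] w 0.0457
```

Emit:
play_rows(
  commands=[
    [0.15, 0.48, 0, 0, 0, 0, 20],
    [0.3, 0.95, 0, 0, 0, 0, 20],
    [0.3, 0.95, 0, 0, 0, 0, 20],
  ],
)

```text
time: 13.2
tool_pos: [0.4983, 0.2115, 0.159]
eef_rot: [-179.9, 0.2, 72.6]
ft_force: [-8.7, -5.6, 6.7]
grip_width: 0.0454
```

```bash
python3 -c "from h import *;st()"
```

```text
13.2 imager-frame xy [-0.12 -0.39] underside z-75 -0.07 rot [-179.86    0.18   72.55] F imager [-6.59 -7.97] 6.68 M [-0.94  1.35 -0.32] w 0.0454
```

Emit:
play_rows(
  commands=[
    [0.15, 0.48, 0, 0, 0, 0, 20],
    [0.15, 0.48, 0, 0, 0, 0, 20],
    [0.15, 0.48, 0, 0, 0, 0, 20],
  ],
)

```text
time: 13.5
tool_pos: [0.4984, 0.2119, 0.159]
eef_rot: [-179.9, 0.2, 72.6]
ft_force: [-8.8, -6.3, 7.0]
grip_width: 0.0453
```

```bash
python3 -c "from h import *;st()"
```

```text
13.5 imager-frame xy [-0.13  0.11] underside z-75 -0.06 rot [-179.86    0.18   72.55] F imager [-6.5  -8.68] 7.03 M [-0.96  1.33 -0.26] w 0.0453
```

Emit:
play_rows(
  commands=[
    [0.15, 0.48, 0, 0, 0, 0, 20],
    [0.15, 0.48, 0, 0, 0, 0, 20],
    [0.15, 0.48, 0, 0, 0, 0, 20],
  ],
)

```text
time: 13.8
tool_pos: [0.4985, 0.2125, 0.1591]
eef_rot: [-179.9, 0.2, 72.6]
ft_force: [-9.1, -7.4, 6.5]
grip_width: 0.0448
```

Emit:
play_rows(
  commands=[
    [0.15, 0.48, 0, 0, 0, 0, 20],
    [0.15, 0.48, 0, 0, 0, 0, 20],
    [0.15, 0.48, 0, 0, 0, 0, 20],
  ],
)

```text
time: 14.1
tool_pos: [0.4986, 0.2126, 0.159]
eef_rot: [-179.8, 0.2, 72.6]
ft_force: [-9.7, -9.3, 7.9]
grip_width: 0.0449
```

```bash
python3 -c "from h import *;st()"
```

```text
14.1 imager-frame xy [-0.11  0.84] underside z-75 -0.06 rot [-179.85    0.21   72.55] F imager [ -6.44 -11.81] 7.93 M [-1.19  1.48 -0.31] w 0.0449
```

Both rails are touched now. I'll press more firmly into the corner.

Emit:
play_rows(
  commands=[
    [0.6, 0.35, 0.2, 0, 0, 0, 20],
    [1.25, 0.65, 0.3, 0, 0, 0, 20],
    [1.25, 0.65, 0.3, 0, 0, 0, 20],
    [1.25, 0.65, 0.3, 0, 0, 0, 20],
  ],
)

```text
time: 14.5
tool_pos: [0.4989, 0.2128, 0.1591]
eef_rot: [-179.7, 0.4, 72.6]
ft_force: [-16.6, -13.3, 11.8]
grip_width: 0.0455
```

```bash
python3 -c "from h import *;st()"
```

```text
14.5 imager-frame xy [0.11 1.05] underside z-75 -0.02 rot [-179.68    0.36   72.56] F imager [-11.81 -17.69] 11.81 M [-1.88  2.4  -0.4 ] w 0.0455
```

Emit:
play_rows(
  commands=[
    [0.6, 0.1, 0.2, 0, 0, 0, 20],
    [1.15, 0.3, 0.4, 0, 0, 0, 20],
    [1.15, 0.3, 0.4, 0, 0, 0, 20],
    [1.15, 0.3, 0.4, 0, 0, 0, 20],
    [1.15, 0.3, 0.4, 0, 0, 0, 20],
  ],
)

```text
time: 15.0
tool_pos: [0.4992, 0.2129, 0.1592]
eef_rot: [-179.5, 0.5, 72.6]
ft_force: [-20.1, -16.6, 13.0]
grip_width: 0.0452
```

Run:
```python
from h import *
st()
t=sensors.observe()["tool_pos"]
c=imaging.calibration("wrist");im,d=imaging.read_camera("wrist");cv2.imwrite("pics/w4.png",im[...,::-1])
P=cloud(d,c);Z=P[...,2];D=np.hypot(P[...,0]-t[0],P[...,1]-t[1])
m=(D<.06)&(abs(Z-.119)<.006);print("top z",np.nanmedian(Z[m]));r=rect(P,m,.119,c);print(r)
L=(P[m][:,:2]*1000-H)@RI;print("top extents imager frame (expect x +-23, y +36)",np.nanpercentile(L,[.5,99.5],axis=0).round(1).tolist())
A=np.c_[P[m][:,:2],np.ones(m.sum())];print("tilt deg",np.degrees(np.linalg.lstsq(A,P[m][:,2],rcond=None)[0][:2]).round(2))
im,d=imaging.read_camera("side");cv2.imwrite("pics/s2.png",cv2.resize(im[230:430,200:400],None,fx=3,fy=3,interpolation=cv2.INTER_CUBIC)[...,::-1])
```

```text
15.0 imager-frame xy [0.37 1.22] underside z-75 0.05 rot [-179.53    0.45   72.55] F imager [-14.19 -21.79] 12.99 M [-2.17  3.2  -0.38] w 0.0452
top z 0.11928653463114006
(array([500.87775, 217.44922], dtype=float32), np.float32(72.80499), np.float32(64.042175), np.float32(162.14677))
top extents imager frame (expect x +-23, y +36) [[-31.2, -23.9], [32.2, 36.2]]
tilt deg [-0.63 -0.73]
```

View pics/s2.png

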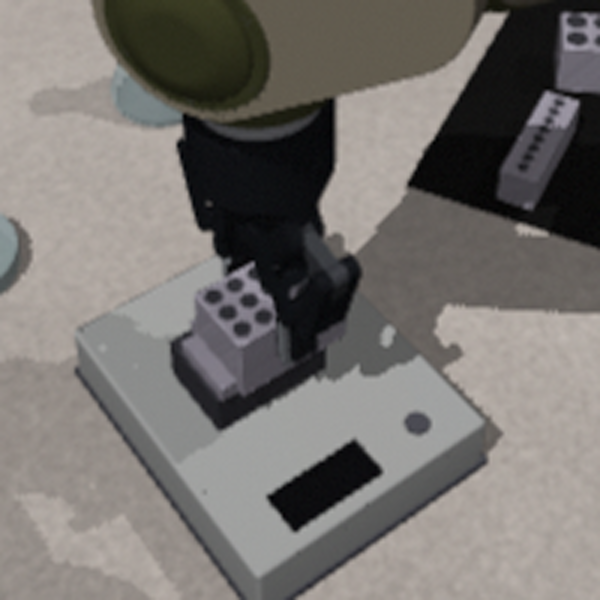

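View pics/w4.png

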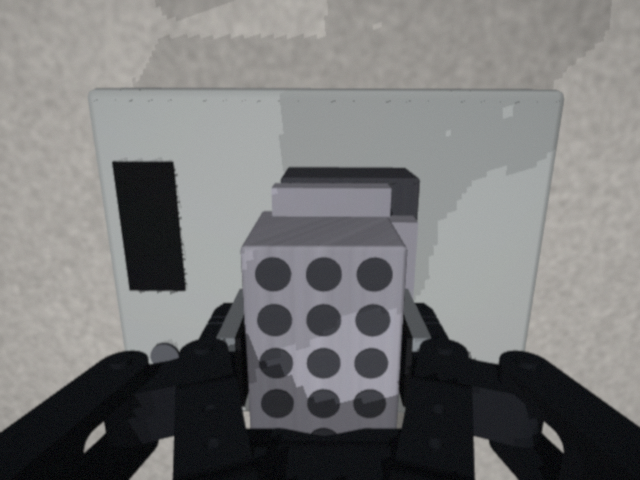

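The side and wrist views show the block seated in the corner: crop (240,340) in the side view, and the short rail touching its +y face at (330,200) in the wrist view. I'll add a little more push for margin over friction, then check that it holds steady.

Emit:
play_rows(
  commands=[
    [0.4, 0.4, 0.3, 0, 0, 0, 20],
    [0.8, 0.8, 0.6, 0, 0, 0, 20],
    [0.8, 0.8, 0.6, 0, 0, 0, 20],
    [0.8, 0.8, 0.6, 0, 0, 0, 20],
    [0.8, 0.8, 0.6, 0, 0, 0, 20],
    [0.8, 0.8, 0.6, 0, 0, 0, 20],
  ],
)

```text
time: 15.7
tool_pos: [0.4994, 0.213, 0.1593]
eef_rot: [-179.4, 0.6, 72.6]
ft_force: [-22.1, -19.3, 12.6]
grip_width: 0.0455
```

```bash
python3 -c "from h import *;st()"
```

```text
15.7 imager-frame xy [0.52 1.46] underside z-75 0.19 rot [-179.42    0.59   72.57] F imager [-15.35 -25.07] 12.6 M [-2.88  3.6  -0.43] w 0.0455
```

Emit:
play_rows(
  commands=[
    [0, 0, 0, 0, 0, 0, 20],
    [0, 0, 0, 0, 0, 0, 20],
    [0, 0, 0, 0, 0, 0, 20],
    [0, 0, 0, 0, 0, 0, 20],
    [0, 0, 0, 0, 0, 0, 20],
    [0, 0, 0, 0, 0, 0, 20],
  ],
)

```text
time: 16.3
tool_pos: [0.4994, 0.2131, 0.1593]
eef_rot: [-179.4, 0.6, 72.6]
ft_force: [-23.6, -18.9, 12.6]
grip_width: 0.0452
```

```bash
python3 -c "from h import *;st()"
```

```text
16.3 imager-frame xy [0.51 1.48] underside z-75 0.19 rot [-179.43    0.58   72.57] F imager [-16.86 -25.09] 12.62 M [-2.84  3.54 -0.43] w 0.0452
```

Steady: 17 N against the long rail, 25 N against the short rail, and a tilt of about 0.8°. Handing in.

```bash
python3 -c "
from cell import workorder
print(workorder.sign_off())
from h import *;st()"
```

```text
the job is handed in; nothing more can be done
None
the job is handed in; nothing more can be done
```

I picked the fifteen-well block off the mat, carried it to the imager and lowered it upright onto the rest. I then slid it against the long rail and the short rail, and handed it in at about 16.3 s still gripped and pressed into the corner. `sign_off()` gives no verdict.

**Last checks before hand-in:**
- **Push:** the wrist felt 17 N towards the long rail and 25 N towards the short rail, steady over 0.6 s. These figures include some friction, so the force on each rail is lower, but it should still be well above 1.5 N.
- **Position:** the tool was at (+0.5, +1.5) mm from my estimate of home, and the underside about 0.2 mm above the rest's height. About 1 mm of the y offset is probably where the block sits in the grip, plus the slight lean.
- **Alignment:** the tool was tilted about 0.8° (0.014 rad) by the push. The yaw matched the rails within about 0.1°.
- **Camera views:** the side and wrist pictures, taken just before the final extra push, showed the block seated against both rails.

**Checks that failed or were missing:**
- The last wrist-image measurement of the block's outline across x was no use, because the fingers were included in the mask. Contact with the long rail therefore rests on the forces and on where the block stopped.
- I did not measure the other blocks or the glassware again. The moves stayed well clear of them.

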